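Return a specimen holder to its tray and present the next to the camera

ROBOT

A 7-joint arm with a two-finger parallel gripper is mounted at the origin on a cart in front of the work surface, level with it; the furniture and walls round the work are solid. World frame = base frame: x ahead of the robot, y to its left, z up, the work surface at z = 0. Lengths are in mm, angles in rad, forces in N, time in s.
With the tool pointing down it reaches from about 425 to 825 mm from the base axis. Payload 3.6 kg.
Tool frame: the origin (TCP) lies on the centre line of the jaws, within the pads' length; the fingertips stand ahead of it and the grasp point (between the pads) lies 2 mm behind it (robot.tip_extent is the z of the fingertips in the tool frame, in mm); z points along the fingers, x is the direction in which the jaws open and shut, and the axes are right-handed (so a half turn about z gives the same grasp; the last joint's range is limited). The gripper opens to 85 mm and grips with 20 to 120 N. Pads are 22 mm wide; open, the fingers measure 114 mm over their backs; the gripper's body (76 mm by 85 mm) begins 54 mm behind the grasp point. The pads swing forward as they close: fully open they stand 13 mm farther back than shut.
Start: joints at [1.232, 0.615, -0.013, 1.423, 0.008, 1.103, -0.04], TCP at [200.032, -618.427, 248.297] pointing down, gripper open.
Joint ranges: [-3.12, 3.12], [-0.3, 2.06], [-1.34, 1.32], [0.26, 2.42], [-1.36, 4.5], [0.01, 1.98], [-2.84, 2.84]. Speed limits (rad/s): [2.79, 2.79, 3.14, 3.14, 3.14, 3.14, 3.14].

INTERFACE

Orientations are given as a unit quaternion [w, x, y, z].
In Python, from rig import robot gives the robot as it stands.
- The arm moves only by the tool send_rows, never from a script. Its argument "moves" is a list of rows, each an object with "travel": the shift along the world's x, y, z in m, a list of three; "delta_rot": the turn, a rotation vector about the world's x, y, z in degrees, a list of three; "jaw": the closure in counts, from 0 (fully open) to 255 (shut). In form: [{"travel": [x, y, z], "delta_rot": [rx, ry, rz], "jaw": jaw}, ...]. A call has 1 to 8 rows; each row is the pose to reach, as a shift and turn from the pose commanded when the call began; what a row does not reach only later rows make up. A row lasts 1/8 s, in which the tool goes at most 62.5 mm and 10.7 degrees, less where a joint would pass 70% of its speed; a pose out of reach is approached as far as the arm can. A call with a gripper value outside its range is refused whole. The fingers move at their own pace and stop on an object; "squeeze" is the grip in N (left out, the last holds). Time passes only in rows, so rows that repeat a pose let the fingers close. It gives the time, the measured TCP pose, the force and the opening at its end, in the units of the state.
- robot.read_state(): the state, without advancing time (a new reading comes with each control period).
- robot.grab_frame(name): name is "side" or "top"; returns a dict with "color" (420x560x3 uint8, blue, green, red), "z_map" (420x560 float32, mm along the optical axis (not along the pixel's ray), 0 where there is no reading), "K" (3x3 intrinsics, pixels), "view" (4x4, takes a point from world to camera coordinates). Camera axes: x right, y down, z forward; pixel columns grow to the right and rows downward; lengths in mm; the calibration is good to about 2 mm. A picture is of the moment at which its call begins.
- robot.hand_in(): hands the job in, once; it reports no verdict.
The state is a dict: "t": time; "joint_pos": joint angles; "dq": joint speeds; "tau": joint torques, N m; "tcp_pos": TCP position; "ee_rot": TCP orientation; "wrist_force": force on the tool from outside, world axes, zero at the start; "torque": the same for the moment, N m; "finger_gap": finger opening in mm.
Only numpy, scipy, OpenCV 4.12 (cv2) and the standard library are available. Lean on these libraries where they do the work, as an engineer would, in place of code of your own. Each camera call takes 0.05 s, during which the arm holds its last target.

TASK

The specimen holder with the green top has been inspected: first put it back in the tray's empty pocket, upright and fully down, with its rib in the pocket's notch like the others, and let go of it. Then take the holder with the orange top out of the tray and hold it up to the inspection camera, coloured top uppermost, with its round window 10 cm straight out from the lens on the lens's line of sight and squarely facing it (the camera looks down at a slant, so the holder must lean back). Finish while still holding it there, steady in the air; do not touch the camera, and leave the blue-topped holders and everything else where they are.

Things in the scene. Friction and masses are not known exactly. Their poses are not given: they have to be found in the camera images.
- green_centre (a point): Centre (25 mm up) of the holder with the green top, axes its own: a metal block 30 mm along x, 22 along y (pinch here), 50 tall, 85 g; a rib 8 mm wide stands out 10 mm at its -x end up to 40 mm; a round 17 mm window, 30 mm up, is in its +x end. Stands loose on the worktop, its x turned 45 to 150 degrees to the left of the robot's forward direction.
- green_rib (a point): middle of the outer face of the green holder's rib, 25 mm from the holder's centre along its -x, 25 mm above its underside.
- orange_centre (a point): Centre (25 mm up) of the holder with the orange top, axes its own: a metal block 30 mm along x, 22 along y (pinch here), 50 tall, 85 g; a rib 8 mm wide stands out 10 mm at its -x end up to 40 mm; a round 17 mm window, 30 mm up, is in its +x end. Stands in one of the tray's pockets; there is 56 mm between neighbours across the pinch.
- orange_window (a point): centre of the orange holder's round window: 15 mm from the holder's middle along its own +x, 30 mm above its underside. The window looks along the holder's +x.
- orange_rib (a point): middle of the outer face of the orange holder's rib, 25 mm from the holder's centre along its -x, 25 mm above its underside.
- blue1_centre (a point): centre (25 mm up) of a like holder with a blue top, standing in the tray. Bystander; leave it where it is.
- blue2_centre (a point): centre (25 mm up) of the other blue-topped holder, standing in the tray. Bystander; leave it where it is.
- home (a point): centre of the floor of the tray's empty pocket (green pad on it), 4 mm above the worktop; z up, a seated holder's own x lies along this x. The pocket is 38 mm along x, 30 along y, 10 deep: 4 mm play all round; its notch for the rib, 16 mm wide and 12 long, is at -x. A holder turned half round does not go in. A seated holder's centre lies 25 mm above this point.
- lens (a point): centre of the lens front of the fixed inspection camera (grey box, white ring light 38 mm across, on a 290 mm post with a dark base 95 mm square), 235 mm above the worktop. It looks along its own -x, towards the robot's side, slanting 20 degrees down; y is level, z 20 degrees off vertical. The camera's body lies on the +x side. Do not touch it.
- focus (a point): the point, in the air, where the orange holder's window must be: 100 mm in front of the lens on its line of sight, about 200 mm above the worktop. Same axes as the lens: when presented rightly the holder's own x, y and z lie along these x, y and z.
- camera: the stand of the fixed inspection camera, with the camera head; origin under it on the worktop. Do not touch it.
- camera_head: the camera head, fixed to the stand, slanting 20 degrees down; origin at the front of the lens. Do not touch it.
- green_holder: the green-topped holder; origin at the centre of its underside, axes as above.
- orange_holder: the orange-topped holder; origin at the centre of its underside, axes as above.
- tray: the fixed white tray, 140 x 160 mm, 14 high, 2 x 2 pockets 68 mm apart along x and 78 along y; origin at the centre of its underside; x and y as for the empty pocket.
- dropper_mid (a point): middle of an amber dropper bottle with a black bulb, 32 mm across, 97 mm tall. Bystander; leave it where it is.
- jar_mid (a point): middle of a small white screw-cap jar, 31 mm across, 40 mm tall. Bystander; leave it where it is.
- carton_mid (a point): middle of a card box of slides, 31 x 81 x 28 mm. Bystander; leave it where it is.
- tweezers_mid (a point): middle of fine steel forceps lying flat, 115 mm long. Bystander; leave it where it is.
There are look-alikes about, which are no part of the job. What is shaped like the orange_holder but red is not meant. Leave any red look-alike of the green_holder alone.

How it is judged (in metres and radians):
On the way, in this order (a step that is already met when the one before it is completed fails the run):
1. the green-topped holder stands fully down in the empty pocket, rib in the notch, released (horizontal distance between green_centre and home below 0.007 m and z of green_centre in the frame of home below 0.028 m and angle between green_centre's own z axis and vertical below 0.1 rad and x of green_rib in the frame of home below -0.015 m and contact force between the fingers and green_holder below 0.2 N), for 0.3 s.
2. the orange-topped holder has been lifted clear of the tray (height (world z) of orange_centre above 0.08 m and contact force between the fingers and orange_holder above 0.5 N), for 0.2 s.
At the end, for the whole second after the job is handed in: The fingers alone hold the orange-topped holder still in the air, top up, its window within 14 mm of the point 100 mm before the lens and facing it within 0.18 rad; the green-topped one stands released, fully down in its pocket (7 mm sideways, 3 mm high), rib in the notch (all of step 1 and distance between orange_window and focus below 0.014 m and angle between the x axis of orange_window and the x axis of focus, either way round below 0.18 rad and angle between the z axis of orange_window and the z axis of focus, either way round below 0.18 rad and angle between orange_window's own z axis and vertical below 0.7 rad and x of orange_rib in the frame of focus below -0.018 m and contact force between the fingers and orange_holder above 0.5 N and contact force between orange_holder and camera below 0.1 N and contact force between orange_holder and tray below 0.1 N and linear speed of each of orange_holder, green_holder below 0.02 m/s and angular speed of orange_holder below 0.2 rad/s); the arm keeps its last pose, push and grip.
It fails at once if the camera is touched (over 1 N) (contact force between any of the arm, the fingers, orange_holder, green_holder and camera above 1 N).
It fails at once if a blue-topped holder is moved more than 10 mm (distance of any of blue1_centre, blue2_centre from where it was at the start of the episode above 0.01 m).
It fails at once if the dropper bottle, jar, carton or forceps is moved more than 20 mm (distance of any of dropper_mid, jar_mid, carton_mid, tweezers_mid from where it was at the start of the episode above 0.02 m).
It also fails if it takes over 67 s, if anything falls off the work surface, if the arm or the gripper's body presses on something with over 40 N, if the wrist force passes 120 N, or if a joint passes its speed limit or range.

## Working session

There is one attempt and no reset: what is moved stays moved. The work goes in short steps, Python scripts to look and compute and a tool call to move; the robot and the scene stay as the last step left them, time stands still between calls to the robot, and variables do not carry over. Pictures are saved under pics/ and viewed, and the job is handed in when it is done.

Besides the shell and the picture viewer there is one more tool, called after "Emit:" as name(argument=value, ...), one argument or row to a line, values as JSON. send_rows: Moves the arm, as the interface text tells. Its arguments: {"type":"object","properties":{"moves":{"type":"array"},"squeeze":{"type":"number"}},"required":["moves"]}

```bash
ls; mkdir -p pics
cat > h.py <<'E'
import numpy as np,cv2,pickle
from rig import robot
def grab(n,save=None):
    f=robot.grab_frame(n)
    if save:
        cv2.imwrite('pics/'+save+'.png',f['color']); pickle.dump(f,open('pics/'+save+'.pkl','wb'))
    return f
def load(s): return pickle.load(open('pics/'+s+'.pkl','rb'))
def pmap(f):
    K=np.array(f['K']);V=np.array(f['view']);z=f['z_map'].astype(float)
    v,u=np.mgrid[:z.shape[0],:z.shape[1]]
    c=np.stack([(u-K[0,2])/K[0,0]*z,(v-K[1,2])/K[1,1]*z,z,np.ones_like(z)],-1)
    P=(c@np.linalg.inv(V).T)[...,:3]; P[z<=0]=np.nan
    return P
def proj(f,p):
    c=np.array(f['view'])@np.append(p,1); q=np.array(f['K'])@c[:3]; return q[:2]/q[2]
E
python3 - <<'E'
from h import *
print(robot.read_state(), robot.tip_extent)
for n in('side','top'):
    f=grab(n,n+'0'); V=np.linalg.inv(f['view']);print(n,V[:3,3],V[:3,2],f['K'])
E
```

```text
pics
{'t': 0.0, 'joint_pos': array([ 1.23151994,  0.61592349, -0.01261374,  1.42488565,  0.00812345,
        1.10338361, -0.0404005 ]), 'dq': array([ 0.00080344,  0.00032843,  0.0013769 ,  0.00118579,  0.00042582,
       -0.00020715,  0.00136332]), 'tau': array([-4.79041114e-05, -4.69210839e+01,  2.59181941e-01, -1.71033776e+01,
        9.90305794e-03,  9.71395610e-03, -2.94493134e-05]), 'tcp_pos': array([ 199.79027821, -617.78790738,  247.1397043 ]), 'ee_rot': array([-7.25999806e-04,  8.08631602e-01, -5.88313953e-01, -1.04779920e-03]), 'wrist_force': array([-0.68687605,  0.10947323, -0.33154276]), 'torque': array([ 0.00427133, -0.0008102 ,  0.00817649]), 'finger_gap': 85.32329654464012} 17.0
side [  359.90266328 -1214.88520408   600.52945518] [ 0.20793538  0.91033552 -0.3578437 ] [[515.15491861   0.         281.26855195]
 [  0.         515.15491861 202.19380058]
 [  0.           0.           1.        ]]
top [ 461.44149945 -130.57636816 1302.4310512 ] [ 0.10718557 -0.00168755 -0.9942376 ] [[440.87787748   0.         275.12569004]
 [  0.         440.87787748 195.98537178]
 [  0.           0.           1.        ]]
```

View pics/top0.png

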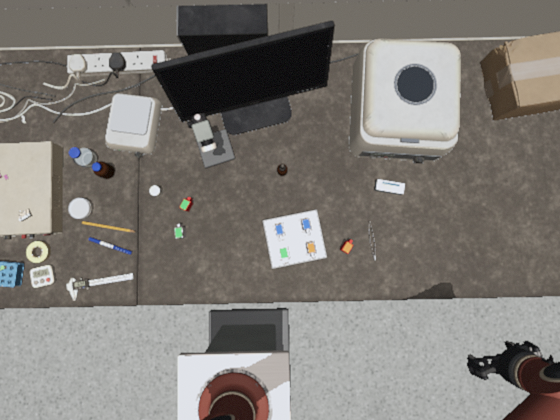

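View pics/side0.png

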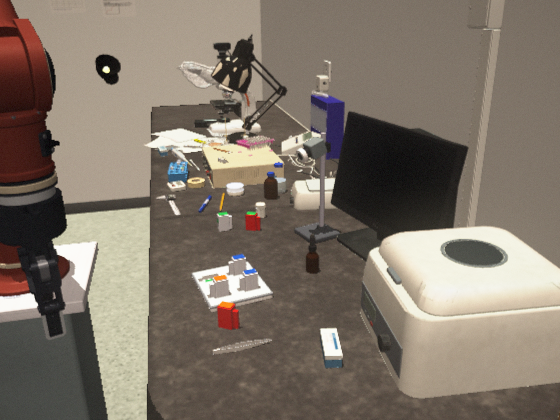

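Run:
```python
from h import *
f=load('top0');c=f['color']
a=cv2.resize(c[100:270,145:335],None,fx=4,fy=3.5,interpolation=cv2.INTER_CUBIC)
cv2.imwrite('pics/c1.png',cv2.resize(c[105:275,145:335],None,fx=4,fy=3.5*8/7*1.0,interpolation=cv2.INTER_CUBIC)[:600])
g=load('side0');c=g['color']
cv2.imwrite('pics/c2.png',cv2.resize(c[125:325,180:350],None,fx=4,fy=4,interpolation=cv2.INTER_CUBIC)[:600])
cv2.imwrite('pics/c3.png',cv2.resize(c[190:310,180:290],None,fx=5,fy=5,interpolation=cv2.INTER_CUBIC)[:600])
P=pmap(f)
for (u,v) in [(186,203),(179,231),(280,229),(306,225),(284,254),(311,248),(348,246),(203,130),(155,190),(282,170)]:
    print((u,v),P[v,u].round(0))
```

```text
(186, 203) [582. 123.  46.]
(179, 231) [503. 143.  43.]
(280, 229) [ 502. -144.   57.]
(306, 225) [ 512. -218.   54.]
(284, 254) [ 430. -155.    0.]
(311, 248) [ 447. -231.   52.]
(348, 246) [ 450. -336.   48.]
(203, 130) [735.  36. 272.]
(155, 190) [623. 214.  39.]
(282, 170) [ 670. -154.   57.]
```

View pics/c1.png

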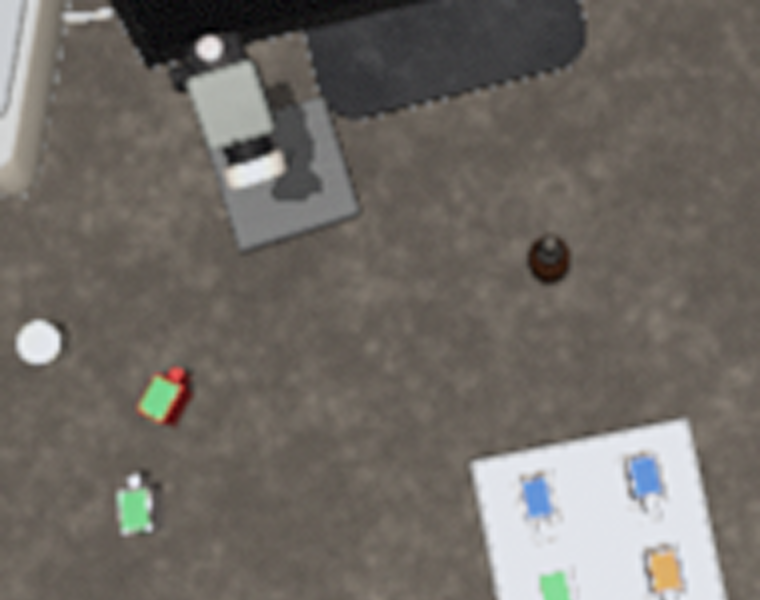

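View pics/c2.png

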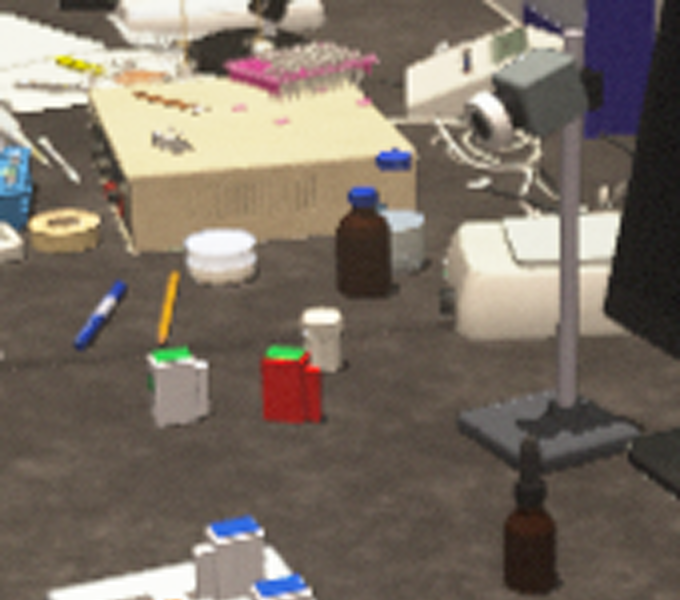

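View pics/c3.png

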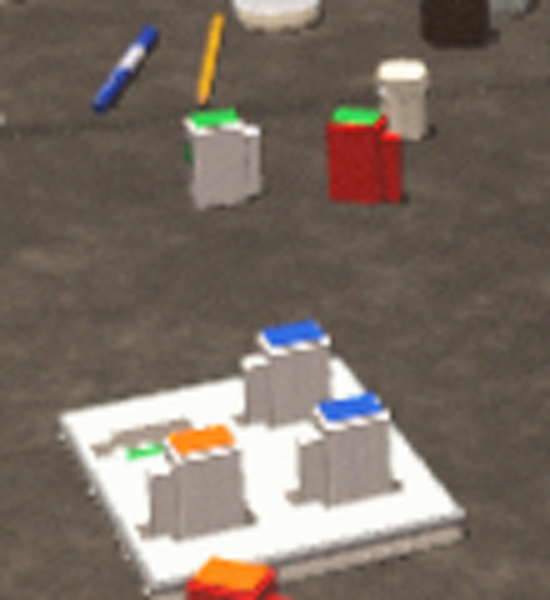

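```bash
cat > fit.py <<'E'
from h import *
from scipy.optimize import least_squares
def sdf_box(p,c,h):
    q=np.abs(p-c)-h
    return np.linalg.norm(np.maximum(q,0),axis=1)+np.minimum(q.max(1),0)
def sdf_holder(p):
    return np.minimum(sdf_box(p,[0,0,25],[15,11,25]),sdf_box(p,[-20,0,20],[5,4,20]))
def cloud(f,c,r=45,z0=8,z1=60):
    P=pmap(f).reshape(-1,3)
    m=(np.hypot(P[:,0]-c[0],P[:,1]-c[1])<r)&(P[:,2]>z0)&(P[:,2]<z1)
    return P[m]
def fit(pts,c,zb,free_z=False):
    best=None
    for yaw in np.arange(0,360,30):
        def res(q):
            a=np.radians(q[2]*10);d=pts-np.array([q[0],q[1],zb+(q[3] if free_z else 0)])
            l=np.c_[d[:,0]*np.cos(a)+d[:,1]*np.sin(a),-d[:,0]*np.sin(a)+d[:,1]*np.cos(a),d[:,2]]
            return sdf_holder(l)
        s=least_squares(res,[c[0],c[1],yaw/10]+([0] if free_z else []),loss='soft_l1',f_scale=2)
        if best is None or s.cost<best.cost: best=s
    x=best.x.copy();x[2]=(x[2]*10)%360
    return x.round(2),round(best.cost/len(pts),3),len(pts)
E
python3 - <<'E'
from fit import *
fs={n:load(n+'0') for n in('top','side')}
for name,c,zb,z0 in [('green',(500,143),0,8),('b1',(500,-144),4,19),('b2',(512,-218),4,19),('orange',(445,-231),4,19)]:
    A=[]
    for n,f in fs.items():
        p=cloud(f,c,32,z0);A.append(p);print(name,n,fit(p,c,zb,True) if len(p)>20 else len(p))
    print(name,'both',fit(np.vstack(A),c,zb,True))
# tray corners: plane z ~14
for n,f in fs.items():
    P=pmap(f);m=(P[...,2]>9)&(P[...,2]<19)&(np.hypot(P[...,0]-470,P[...,1]+180)<140)
    q=P[m];print(n,len(q),np.median(q[:,2]),cv2.minAreaRect(q[:,:2].astype(np.float32)))
    m2=(abs(P[...,2])<25)&(P[...,0]>400)&(P[...,0]<650)&(P[...,1]>-80)&(P[...,1]<100)
    print('table z',np.nanmedian(P[m2][:,2]),np.nanstd(P[m2][:,2]))
E
```

```text
green top (array([5.0082e+02, 1.4356e+02, 1.8664e+02, 3.9000e-01]), np.float64(1.245), 130)
green side (array([499.18, 144.4 , 191.75,  -1.43]), np.float64(1.648), 215)
green both (array([ 4.9980e+02,  1.4408e+02,  1.8904e+02, -1.9000e-01]), np.float64(1.664), 345)
b1 top (array([ 5.0158e+02, -1.4125e+02,  2.0940e+01,  5.0000e-01]), np.float64(2.437), 100)
b1 side (array([ 500.55, -140.78,   11.19,   -1.17]), np.float64(1.087), 271)
b1 both (array([ 5.009e+02, -1.407e+02,  1.119e+01, -3.500e-01]), np.float64(1.519), 371)
b2 top (array([ 5.1567e+02, -2.1831e+02,  1.5580e+01,  5.0000e-01]), np.float64(1.96), 111)
b2 side (array([ 514.08, -217.52,   10.52,   -0.99]), np.float64(0.922), 309)
b2 both (array([ 5.1454e+02, -2.1751e+02,  1.1060e+01, -3.1000e-01]), np.float64(1.262), 420)
orange top (array([ 4.5014e+02, -2.3161e+02,  1.0930e+01,  1.1000e-01]), np.float64(1.772), 109)
orange side (array([ 447.42, -229.56,   10.31,   -1.14]), np.float64(0.874), 326)
orange both (array([ 448.17, -229.68,   11.25,   -0.58]), np.float64(1.226), 435)
top 2060 14.099528105077866 ((471.7015380859375, -160.02651977539062), (143.59201049804688, 218.0882110595703), 10.013009071350098)
table z 0.22379306172706492 2.6234918146483523
side 1477 13.052643274912498 ((473.87457275390625, -186.244140625), (144.50997924804688, 168.94647216796875), 10.054868698120117)
table z -0.8884003169328594 1.2384045717472019
```

Run:
```python
from fit import *
fs={n:load(n+'0') for n in('top','side')}
# green pad
for n,f in fs.items():
    P=pmap(f);hsv=cv2.cvtColor(f['color'],cv2.COLOR_BGR2HSV)
    m=(hsv[...,0]>40)&(hsv[...,0]<80)&(hsv[...,1]>90)&(np.hypot(P[...,0]-434,P[...,1]+153)<40)
    print(n,'pad',m.sum(),np.nanmean(P[m],0))
    # tray restrict
    m=(P[...,2]>8)&(P[...,2]<20)&(np.hypot(P[...,0]-474,P[...,1]+186)<112)
    q=P[m];print(n,len(q),cv2.minAreaRect(q[:,:2].astype(np.float32)))
    # camera head points
    m=(P[...,2]>190)&(P[...,2]<330)&(np.hypot(P[...,0]-710,P[...,1]-40)<110)
    q=P[m];print(n,'head',len(q),q.min(0).round(),q.max(0).round())
    # base plate
    m=(P[...,2]>5)&(P[...,2]<40)&(np.hypot(P[...,0]-710,P[...,1]-40)<110)
    q=P[m];print(n,'base',len(q),q.min(0).round() if len(q) else 0,q.max(0).round(),cv2.minAreaRect(q[:,:2].astype(np.float32)))
c=fs['side']['color'];cv2.imwrite('pics/s_head.png',cv2.resize(c[130:250,280:350],None,fx=5,fy=5,interpolation=cv2.INTER_CUBIC))
c=fs['top']['color'];cv2.imwrite('pics/t_head.png',cv2.resize(c[105:170,180:240],None,fx=9,fy=9,interpolation=cv2.INTER_CUBIC))
# wireframe of green
ims=[]
for n,f in fs.items():
    u0,v0=proj(f,[500,144,25]).astype(int)-20;S=12
    im=cv2.resize(f['color'][v0:v0+40,u0:u0+40],None,fx=S,fy=S,interpolation=cv2.INTER_CUBIC)
    a=np.radians(189);R=np.array([[np.cos(a),-np.sin(a),0],[np.sin(a),np.cos(a),0],[0,0,1]])
    for lo,hi in(([-15,-11,0],[15,11,50]),([-25,-4,0],[-15,4,40])):
        C=[[ (lo,hi)[i>>k&1][k] for k in range(3)] for i in range(8)]
        for i in range(8):
            for k in range(3):
                j=i^(1<<k)
                if j>i:
                    p=[tuple(((proj(f,R@np.array(C[t])+[499.8,144.1,0])-[u0,v0]+.5)*S).astype(int)) for t in(i,j)]
                    cv2.line(im,p[0],p[1],(255,0,255),1)
    ims.append(im)
cv2.imwrite('pics/wg.png',cv2.resize(np.hstack(ims),(800,400)))
```

```text
top pad 42 [ 434.7247184  -153.21512582    4.54809395]
top 2144 ((474.2663269042969, -174.25155639648438), (143.65589904785156, 189.0770721435547), 9.94463062286377)
top head 639 [690.  10. 236.] [780.  78. 294.]
top base 918 [602. -60.   5.] [816. 148.  33.] ((709.5184326171875, 34.63044738769531), (198.4371337890625, 197.21450805664062), 26.053110122680664)
side pad 9 [ 427.98076499 -145.71608954    3.79872001]
side 1517 ((473.87457275390625, -186.244140625), (144.50997924804688, 168.94647216796875), 10.054868698120117)
side head 674 [686.   7. 191.] [780.  61. 289.]
side base 567 [689. -31.   5.] [816.  96.  40.] ((757.3245239257812, 25.954574584960938), (108.29772186279297, 129.2062530517578), 16.415050506591797)
```

View pics/wg.png

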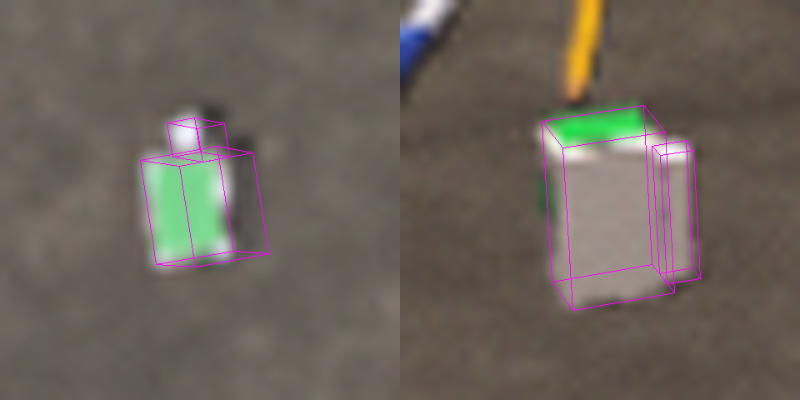

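View pics/s_head.png

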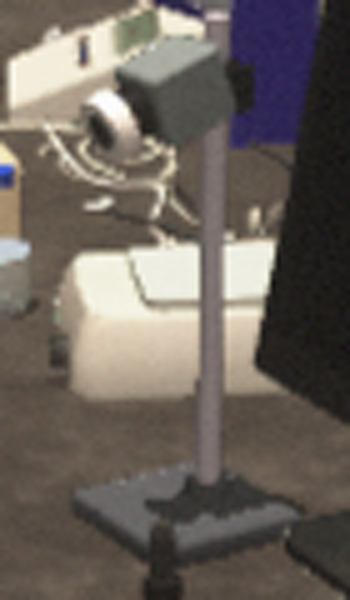

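View pics/t_head.png

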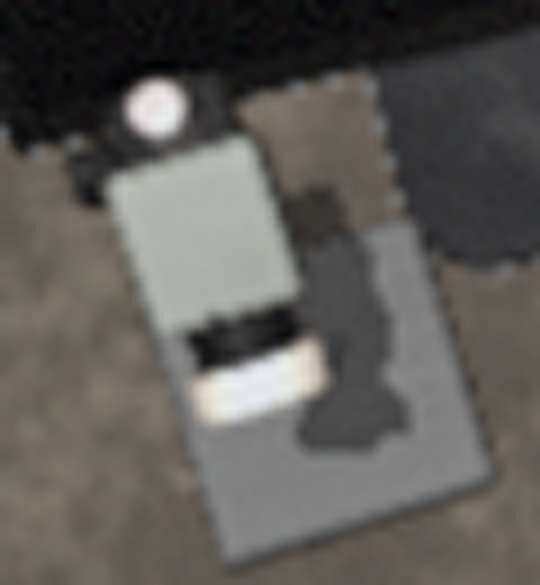

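Run:
```python
from fit import *
fs={n:load(n+'0') for n in('top','side')}
f=fs['top'];P=pmap(f);g=f['color'].astype(int)
# base plate 4-side polygon from crop corners, top at z~? 
m=(P[...,2]>6)&(P[...,2]<30)&(np.hypot(P[...,0]-715,P[...,1]-20)<75)
ys,xs=np.nonzero(m);print(len(xs),np.median(P[m][:,2]),xs.min(),xs.max(),ys.min(),ys.max())
K=np.array(f['K']);Vi=np.linalg.inv(f['view'])
def ray(f,u,v,z):
    K=np.array(f['K']);Vi=np.linalg.inv(f['view']);d=Vi[:3,:3]@np.linalg.solve(K,[u,v,1]);o=Vi[:3,3];return o+d*(z-o[2])/d[2]
C=lambda x,y:(180+x/9-.5,105+y/9-.5)
for zt in(12,):
    pts=[ray(f,*C(*p),zt)[:2] for p in[(230,562),(493,475),(410,220),(160,330)]]
    print(np.array(pts).round(1)); a=pts[1]-pts[0];b=pts[2]-pts[1];print(np.degrees(np.arctan2(-a[0],a[1]))%180,np.hypot(*a),np.degrees(np.arctan2(b[1],b[0])),np.degrees(np.arctan2(*(pts[3]-pts[0])[::-1])))
print('ringfront top-lower edge etc')
for n,f in fs.items():
    P=pmap(f);hsv=cv2.cvtColor(f['color'],cv2.COLOR_BGR2HSV)
    m=(P[...,2]>195)&(P[...,2]<330)&(np.hypot(P[...,0]-710,P[...,1]-30)<90)
    q=P[m];col=f['color'][m]
    for yaw in(14,16,18):
        a=np.radians(yaw);t=np.radians(20)
        X=np.array([np.cos(a)*np.cos(t),np.sin(a)*np.cos(t),np.sin(t)]);Y=np.array([-np.sin(a),np.cos(a),0]);Z=np.cross(X,Y)
        l=q@np.c_[X,Y,Z]
        w=col.min(1)>150
        i=np.argsort(l[:,0])
        fr=l[w]; x0=np.percentile(fr[:,0],3)
        print(n,yaw,w.sum(),'x pct',np.percentile(fr[:,0],[2,10,30,50,80]).round(1))
        for s in (w,~w): 
            print('   y',np.percentile(l[s,1],[1,5,50,95,99]).round(1),'z',np.percentile(l[s,2],[1,5,50,95,99]).round(1), 'Xw')
```

```text
689 13.814247744512386 199 245 134 176
[[691.8  73.1]
 [718.9 -13.9]
 [805.7  12.6]
 [770.2  95.9]]
17.352237583271688 91.13809203719615 17.02365726995985 16.21545946425673
ringfront top-lower edge etc
top 14 372 x pct [723.9 729.1 756.3 767.2 783.4]
   y [-158.4 -156.5 -139.9 -123.3 -121.4] z [-7.3  1.4  7.9 13.2 17.4] Xw
   y [-161.9 -161.1 -144.  -113.3 -109.7] z [-23.  -18.6  -4.3   8.3  13.3] Xw
top 16 372 x pct [718.7 724.  751.4 762.2 778.5]
   y [-183.1 -181.4 -165.1 -148.2 -146.2] z [-5.7  3.4  9.7 14.9 19.2] Xw
   y [-186.9 -186.5 -169.3 -139.6 -135.8] z [-21.1 -16.9  -2.4  10.1  15.1] Xw
top 18 372 x pct [712.9 718.1 745.5 756.6 772.7]
   y [-208.  -205.9 -189.8 -173.  -171. ] z [-3.8  5.6 11.8 17.  21.4] Xw
   y [-212.1 -211.5 -194.3 -165.6 -161.6] z [-18.9 -15.   -0.1  12.4  17.3] Xw
side 14 133 x pct [720.7 723.9 730.6 759.7 777.8]
   y [-159.5 -158.7 -145.6 -125.3 -124.1] z [-10.3  -6.9   6.9  10.6  14.6] Xw
   y [-163.7 -162.5 -154.6 -133.1 -124.3] z [-68.9 -59.1 -14.1   6.9   9.5] Xw
side 16 133 x pct [715.3 718.5 725.1 755.  773. ]
   y [-183.9 -183.  -170.3 -150.3 -149.1] z [-8.3 -4.9  8.7 12.5 16.4] Xw
   y [-188.9 -187.4 -179.9 -157.4 -148.3] z [-67.  -57.3 -12.1   8.6  11.4] Xw
side 18 133 x pct [709.3 712.3 718.9 749.4 767.1]
   y [-208.9 -206.6 -195.1 -175.2 -173.7] z [-6.  -2.6 10.7 14.8 18.5] Xw
   y [-214.  -212.4 -205.  -181.5 -171.9] z [-64.8 -55.1  -9.8  10.8  13.5] Xw
```

```bash
cat > lens.py <<'E'
from fit import *
def ax(yaw,pitch=20):
    a,t=np.radians(yaw),np.radians(pitch)
    X=np.array([np.cos(a)*np.cos(t),np.sin(a)*np.cos(t),np.sin(t)]);Y=np.array([-np.sin(a),np.cos(a),0]);return np.c_[X,Y,np.cross(X,Y)]
E
python3 - <<'E'
from lens import *
fs={n:load(n+'0') for n in('top','side')}
R=ax(17)
for n,f in fs.items():
    P=pmap(f);m=(P[...,2]>205)&(P[...,2]<270)&(np.hypot(P[...,0]-695,P[...,1]-30)<40)
    q=P[m];c=f['color'][m].min(1);w=c>(140 if n=='side' else 195);l=q[w]@R
    k=l[:,0]<740; l=l[k]
    print(n,len(l),'x',np.percentile(l[:,0],[2,10,25,50,75,95]).round(1),'y',l[:,1].min(),l[:,1].max(),np.percentile(l[:,1],[5,95]),'z',l[:,2].min(),l[:,2].max(),q[w][k].mean(0))
# candidate lens overlay
def draw(cen,yaw,tag):
    R=ax(yaw);ims=[]
    for n,f in fs.items():
        u0,v0=proj(f,cen).astype(int)-20;S=20
        im=cv2.resize(f['color'][v0:v0+40,u0:u0+40],None,fx=S,fy=S,interpolation=cv2.INTER_CUBIC)
        for off in(0,10):
          p=[((proj(f,cen+R@np.array([off,19*np.cos(t),19*np.sin(t)]))-[u0,v0]+.5)*S) for t in np.linspace(0,2*np.pi,60)]
          cv2.polylines(im,[np.array(p).astype(int)],True,(0,0,255) if off==0 else (255,0,0),1)
        ims.append(im)
    cv2.imwrite('pics/%s.png'%tag,cv2.resize(np.hstack(ims),(800,400)))
c0=R@np.array([716,-183,0]); 
z=(235-c0[2])/R[2,2]; cen=R@np.array([715.5,-181,z]);
print(z,cen);draw(cen,17,'lens1')
E
```

```text
top 52 x [715.1 716.3 718.  720.3 723.1 725. ] y -191.94617576084323 -162.93500765477174 [-189.92963853 -164.39270758] z -0.8573760994542111 11.754223864595202 [696.98075059  27.72583006 252.77362502]
side 46 x [712.  713.1 715.  718.4 721.1 723.4] y -196.80703313434665 -171.88594969859534 [-194.80496001 -173.14083554] z -8.850782546627526 9.31935911297541 [699.08890712  18.51155907 248.03142033]
-10.520911202761535 [699.33198052  24.53703504 234.82898993]
```

View pics/lens1.png

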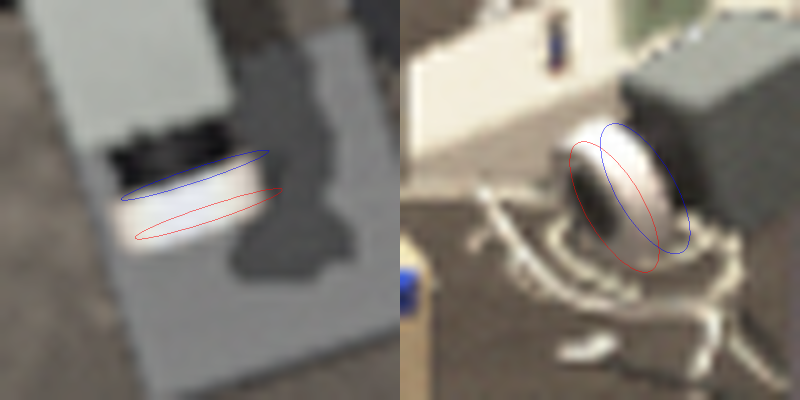

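```bash
cat >> lens.py <<'E'
def draw(fs,cen,yaw,tag,circ=((0,19),(9,19))):
    R=ax(yaw);ims=[]
    for n,f in fs.items():
        u0,v0=proj(f,cen).astype(int)-20;S=20
        im=cv2.resize(f['color'][v0:v0+40,u0:u0+40],None,fx=S,fy=S,interpolation=cv2.INTER_CUBIC)
        for off,r in circ:
          p=[((proj(f,cen+R@np.array([off,r*np.cos(t),r*np.sin(t)]))-[u0,v0]+.5)*S) for t in np.linspace(0,2*np.pi,60)]
          cv2.polylines(im,[np.array(p).astype(int)],True,(0,0,255) if off==0 else (255,0,0),1)
        ims.append(im)
    cv2.imwrite('pics/%s.png'%tag,cv2.resize(np.hstack(ims),(800,400)))
E
python3 - <<'E'
from lens import *
fs={n:load(n+'0') for n in('top','side')}
R=ax(17);cen=R@np.array([713.5,-177,-9.7]);print(cen);draw(fs,cen,17,'lens2')
E
```

```text
[696.09672872  27.73068633 234.91635384]
```

View pics/lens2.png

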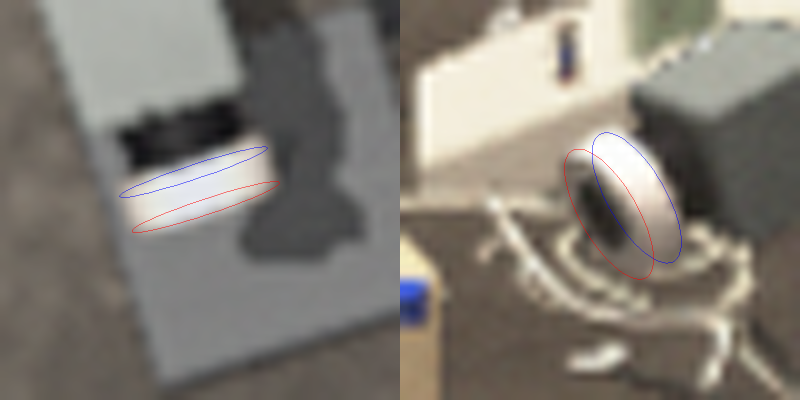

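Emit:
send_rows(
  moves=[
    {"travel": [0.0375,0.046,0],"delta_rot": [0,0,10],"jaw": 60},
    {"travel": [0.075,0.092,0],"delta_rot": [0,0,20],"jaw": 60},
    {"travel": [0.1125,0.138,0],"delta_rot": [0,0,30],"jaw": 60},
    {"travel": [0.15,0.185,0],"delta_rot": [0,0,40],"jaw": 60},
    {"travel": [0.1875,0.231,0],"delta_rot": [0,0,50],"jaw": 60},
    {"travel": [0.225,0.278,0],"delta_rot": [0,0,60],"jaw": 60},
    {"travel": [0.2625,0.324,0],"delta_rot": [0,0,70],"jaw": 60},
    {"travel": [0.3,0.37,0],"delta_rot": [0,0,80],"jaw": 60},
  ],
)

```text
t: 1.1
tcp_pos: [500.7, -247.0, 248.0]
ee_rot: [0.0, 0.997, 0.072, -0.0]
wrist_force: [0.7, -0.6, 0.2]
finger_gap: 65.1
```

Emit:
send_rows(
  moves=[
    {"travel": [0,0.049,0],"delta_rot": [0,0,10.4],"jaw": 60},
    {"travel": [0,0.098,0],"delta_rot": [0,0,20.8],"jaw": 60},
    {"travel": [0,0.147,0],"delta_rot": [0,0,31.2],"jaw": 60},
    {"travel": [0,0.196,0],"delta_rot": [0,0,41.6],"jaw": 60},
    {"travel": [0,0.245,0],"delta_rot": [0,0,52],"jaw": 60},
    {"travel": [0,0.294,-0.02],"delta_rot": [0,0,62.4],"jaw": 60},
    {"travel": [0,0.343,-0.05],"delta_rot": [0,0,72.8],"jaw": 60},
    {"travel": [0,0.392,-0.1],"delta_rot": [0,0,83],"jaw": 60},
  ],
)

```text
t: 2.1
tcp_pos: [500.9, 140.1, 153.5]
ee_rot: [0.001, 0.699, 0.715, 0.001]
wrist_force: [1.6, -1.6, -0.4]
finger_gap: 65.4
```

Emit:
send_rows(
  moves=[
    {"travel": [0,0,-0.02],"delta_rot": [0,0,6.5],"jaw": 60},
    {"travel": [0,0,-0.04],"delta_rot": [0,0,6.5],"jaw": 60},
    {"travel": [0,0,-0.04],"delta_rot": [0,0,6.5],"jaw": 60},
  ],
)

```text
t: 2.48
tcp_pos: [498.9, 137.6, 112.1]
ee_rot: [-0.001, 0.66, 0.751, -0.002]
wrist_force: [0.8, -0.3, -0.2]
finger_gap: 65.0
```

Run:
```python
from lens import *
s=robot.read_state();print(s['tcp_pos'],s['ee_rot'],s['joint_pos'].round(2))
ims=[]
for n in('side','top'):
    f=grab(n,n+'1');S=8
    u,v=proj(f,[500,144,60]).astype(int)
    im=f['color'][v-30:v+30,u-30:u+30].copy();im=cv2.resize(im,None,fx=6.6,fy=6.6,interpolation=cv2.INTER_CUBIC)
    for p in (s['tcp_pos'],s['tcp_pos']+[0,0,-17]):
        q=((proj(f,p)-[u-30,v-30]+.5)*6.6).astype(int);cv2.circle(im,tuple(int(a) for a in q),3,(255,0,255),-1)
    ims.append(im)
cv2.imwrite('pics/g1.png',np.hstack(ims))
```

```text
[498.92011237 137.62053781 112.08886154] [-0.00095999  0.65979243  0.75144487 -0.00190819] [ 0.15  0.71 -0.73  1.94  0.67  0.77  0.73]
```

View pics/g1.png

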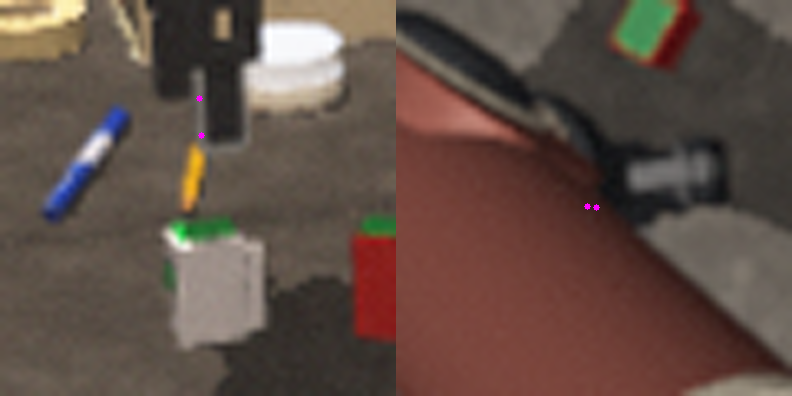

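Emit:
send_rows(
  moves=[
    {"travel": [0,0,0],"delta_rot": [0,0,0],"jaw": 60},
    {"travel": [0,0,0],"delta_rot": [0,0,0],"jaw": 60},
  ],
)

```text
t: 2.82
tcp_pos: [500.5, 138.3, 114.4]
ee_rot: [0.001, 0.66, 0.751, 0.001]
wrist_force: [-0.1, 0.1, -0.2]
finger_gap: 64.9
```

Emit:
send_rows(
  moves=[
    {"travel": [0,0.0057,-0.01],"delta_rot": [0,0,1],"jaw": 60},
    {"travel": [-0.0005,0.0057,-0.03],"delta_rot": [0,0,1],"jaw": 60},
    {"travel": [-0.0005,0.0057,-0.05],"delta_rot": [0,0,1],"jaw": 60},
    {"travel": [-0.0005,0.0057,-0.07],"delta_rot": [0,0,1],"jaw": 60},
    {"travel": [-0.0005,0.0057,-0.08],"delta_rot": [0,0,1],"jaw": 60},
    {"travel": [-0.0005,0.0057,-0.08],"delta_rot": [0,0,1],"jaw": 60},
    {"travel": [-0.0005,0.0057,-0.08],"delta_rot": [0,0,1],"jaw": 60},
  ],
)

```text
t: 3.7
tcp_pos: [499.9, 144.4, 34.2]
ee_rot: [0.0, 0.653, 0.757, 0.001]
wrist_force: [0.5, 0.7, -0.7]
finger_gap: 65.6
```

Run:
```python
from lens import *
s=robot.read_state();print(s['tcp_pos'],s['ee_rot'],s['wrist_force'])
f=grab('side','side2')
u,v=proj(f,[500,144,40]).astype(int)
cv2.imwrite('pics/g2.png',cv2.resize(f['color'][v-35:v+35,u-35:u+35],None,fx=8,fy=8,interpolation=cv2.INTER_CUBIC))
```

```text
[499.88123624 144.40321675  34.15467075] [1.78146214e-04 6.53171584e-01 7.57209745e-01 5.02576659e-04] [ 0.53000757  0.6663937  -0.66280871]
```

View pics/g2.png

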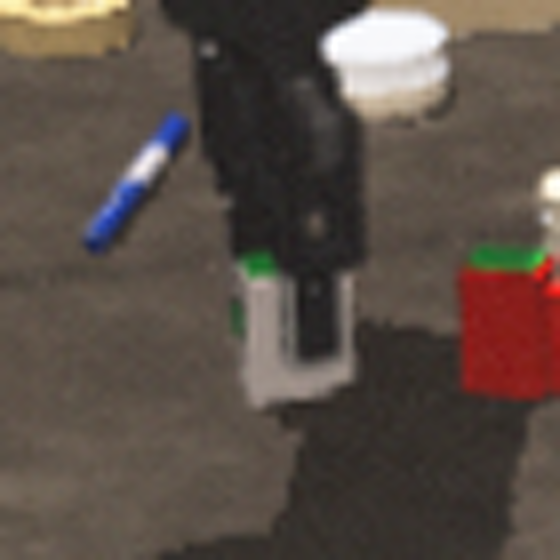

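Emit:
send_rows(
  moves=[
    {"travel": [0,0,0],"delta_rot": [0,0,0],"jaw": 255},
    {"travel": [0,0,0],"delta_rot": [0,0,0],"jaw": 255},
    {"travel": [0,0,0],"delta_rot": [0,0,0],"jaw": 255},
    {"travel": [0,0,0],"delta_rot": [0,0,0],"jaw": 255},
    {"travel": [0,0,0],"delta_rot": [0,0,0],"jaw": 255},
    {"travel": [0,0,0],"delta_rot": [0,0,0],"jaw": 255},
  ],
  squeeze=50,
)

```text
t: 4.5
tcp_pos: [499.8, 144.2, 34.1]
ee_rot: [0.0, 0.653, 0.757, 0.0]
wrist_force: [-0.7, -0.1, 6.1]
finger_gap: 21.0
```

Emit:
send_rows(
  moves=[
    {"travel": [0,0,0.02],"delta_rot": [0,0,0],"jaw": 255},
    {"travel": [0,0,0.06],"delta_rot": [0,0,0],"jaw": 255},
    {"travel": [0,-0.01,0.1],"delta_rot": [0,0,-7],"jaw": 255},
    {"travel": [0,-0.03,0.1],"delta_rot": [0,0,-16],"jaw": 255},
    {"travel": [-0.005,-0.05,0.1],"delta_rot": [0,0,-25],"jaw": 255},
    {"travel": [-0.01,-0.07,0.1],"delta_rot": [0,0,-34],"jaw": 255},
    {"travel": [-0.01,-0.09,0.1],"delta_rot": [0,0,-43],"jaw": 255},
    {"travel": [-0.01,-0.11,0.1],"delta_rot": [0,0,-52],"jaw": 255},
  ],
)

```text
t: 5.5
tcp_pos: [488.9, 33.1, 133.1]
ee_rot: [-0.0, 0.92, 0.392, -0.001]
wrist_force: [0.3, -0.5, -1.0]
finger_gap: 21.4
```

Emit:
send_rows(
  moves=[
    {"travel": [0,-0.02,0],"delta_rot": [0,0,-9],"jaw": 255},
    {"travel": [0,-0.04,0],"delta_rot": [0,0,-18],"jaw": 255},
    {"travel": [-0.01,-0.06,0],"delta_rot": [0,0,-27],"jaw": 255},
    {"travel": [-0.01,-0.08,0],"delta_rot": [0,0,-36],"jaw": 255},
    {"travel": [-0.02,-0.1,0],"delta_rot": [0,0,-45],"jaw": 255},
    {"travel": [-0.02,-0.12,0],"delta_rot": [0,0,-54],"jaw": 255},
    {"travel": [-0.02,-0.14,0],"delta_rot": [0,0,-62],"jaw": 255},
    {"travel": [-0.02,-0.14,0],"delta_rot": [0,0,-62],"jaw": 255},
  ],
)

```text
t: 6.5
tcp_pos: [468.9, -107.5, 133.2]
ee_rot: [0.001, 0.991, -0.136, -0.001]
wrist_force: [-1.1, 0.2, -1.1]
finger_gap: 21.6
```

```bash
cat > st.py <<'E'
from h import *
s=robot.read_state();q=s['ee_rot']
from scipy.spatial.transform import Rotation as Ro
R=Ro.from_quat(np.r_[q[1:],q[0]]).as_matrix()
print(s['t'],s['tcp_pos'].round(1),'psi',np.degrees(np.arctan2(R[1,0],R[0,0])).round(2),'z',R[:,2].round(3),s['joint_pos'].round(2),s['wrist_force'].round(1),s['finger_gap'])
E
python3 st.py
```

```text
6.5 [ 468.9 -107.5  133.2] psi -15.68 z [-0.001 -0.001 -1.   ] [ 0.34  0.53 -0.23  2.03  0.21  0.61 -0.31] [-1.1  0.2 -1.1] 21.551250838886784
```

Emit:
send_rows(
  moves=[
    {"travel": [-0.005,-0.01,0],"delta_rot": [0,0,-9],"jaw": 255},
    {"travel": [-0.01,-0.02,0],"delta_rot": [0,0,-18],"jaw": 255},
    {"travel": [-0.02,-0.03,0],"delta_rot": [0,0,-27],"jaw": 255},
    {"travel": [-0.03,-0.04,-0.01],"delta_rot": [0,0,-36],"jaw": 255},
    {"travel": [-0.0346,-0.0456,-0.02],"delta_rot": [0,0,-45],"jaw": 255},
    {"travel": [-0.0346,-0.0456,-0.03],"delta_rot": [0,0,-54],"jaw": 255},
    {"travel": [-0.0346,-0.0456,-0.03],"delta_rot": [0,0,-63],"jaw": 255},
    {"travel": [-0.0346,-0.0456,-0.03],"delta_rot": [0,0,-64.2],"jaw": 255},
  ],
)

```text
t: 7.5
tcp_pos: [434.9, -150.1, 103.3]
ee_rot: [-0.0, 0.769, -0.64, -0.001]
wrist_force: [0.7, 0.8, -0.0]
finger_gap: 21.5
```

Emit:
send_rows(
  moves=[
    {"travel": [0,0,0],"delta_rot": [0,0,0],"jaw": 255},
    {"travel": [0,0,0],"delta_rot": [0,0,0],"jaw": 255},
  ],
)

```text
t: 7.75
tcp_pos: [435.0, -151.3, 103.7]
ee_rot: [-0.0, 0.768, -0.641, -0.0]
wrist_force: [0.6, -0.3, -1.1]
finger_gap: 21.1
```

```bash
python3 st.py
python3 - <<'E'
from fit import *
ims=[]
for n in('side','top'):
    f=grab(n,n+'3')
    u,v=proj(f,[445,-165,50]).astype(int)
    ims.append(cv2.resize(f['color'][max(v-35,0):v+35,u-35:u+35],(400,400),interpolation=cv2.INTER_CUBIC))
    P=pmap(f).reshape(-1,3);c=f['color'].reshape(-1,3).astype(int)
    # bright grey/green pixels (not black gripper) of the held holder
    m=(np.hypot(P[:,0]-434,P[:,1]+153)<35)&(P[:,2]>66)&(P[:,2]<130)&(c.max(1)>110)
    p=P[m];print(n,len(p),p.min(0).round(),p.max(0).round())
    if len(p)>40: print(fit(p,(434,-153),70,True))
cv2.imwrite('pics/g3.png',np.hstack(ims))
E
```

```text
7.75 [ 435.  -151.3  103.7] psi -79.66 z [ 0.  0. -1.] [ 0.23  0.56  0.08  2.11 -0.09  0.48 -1.01] [ 0.6 -0.3 -1.1] 21.054889497284417
side 249 [ 411. -173.   69.] [ 452. -149.  121.]
(array([ 436.72, -154.93,    3.78,    0.67]), np.float64(1.463), 249)Traceback (most recent call last):
  File "<stdin>", line 10, in <module>
    return umr_minimum(a, axis, None, out, keepdims, initial, where)
ValueError: zero-size array to reduction operation minimum which has no identity
```

```bash
cat > wf.py <<'E'
from fit import *
def wire(f,x,y,zb,yaw,ctr,half=28,S=14,col=(255,0,255),extra=[]):
    u0,v0=proj(f,ctr).astype(int)-half
    im=cv2.resize(f['color'][v0:v0+2*half,u0:u0+2*half],None,fx=S,fy=S,interpolation=cv2.INTER_CUBIC)
    for (x,y,zb,yaw,col) in [(x,y,zb,yaw,col)]+extra:
      a=np.radians(yaw);R=np.array([[np.cos(a),-np.sin(a),0],[np.sin(a),np.cos(a),0],[0,0,1]])
      for lo,hi in(([-15,-11,0],[15,11,50]),([-25,-4,0],[-15,4,40])):
        C=[[ (lo,hi)[i>>k&1][k] for k in range(3)] for i in range(8)]
        for i in range(8):
            for k in range(3):
                j=i^(1<<k)
                if j>i:
                    p=[tuple(int(q) for q in ((proj(f,R@np.array(C[t])+[x,y,zb])-[u0,v0]+.5)*S)) for t in(i,j)]
                    cv2.line(im,p[0],p[1],col,1)
    return im
E
python3 - <<'E'
from wf import *
f=load('side3')
cv2.imwrite('pics/g3.png',cv2.resize(wire(f,435,-151.3,69.7,10.3,[440,-165,45],half=32,S=18),(600,600)))
E
```

View pics/g3.png

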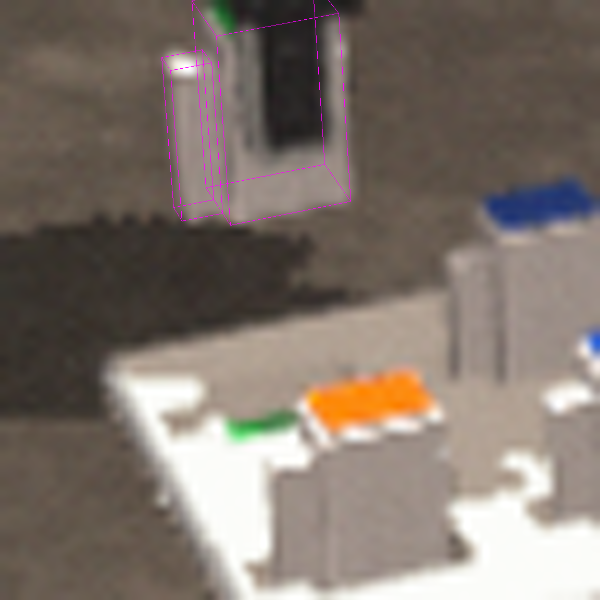

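Emit:
send_rows(
  moves=[
    {"travel": [-0.0006,-0.0019,-0.01],"delta_rot": [0,0,0],"jaw": 255},
    {"travel": [-0.0006,-0.0019,-0.025],"delta_rot": [0,0,0],"jaw": 255},
    {"travel": [-0.0006,-0.0019,-0.04],"delta_rot": [0,0,0],"jaw": 255},
    {"travel": [-0.0006,-0.0019,-0.049],"delta_rot": [0,0,0],"jaw": 255},
    {"travel": [-0.0006,-0.0019,-0.049],"delta_rot": [0,0,0],"jaw": 255},
    {"travel": [-0.0006,-0.0019,-0.049],"delta_rot": [0,0,0],"jaw": 255},
  ],
)

```text
t: 8.6
tcp_pos: [434.5, -153.6, 54.9]
ee_rot: [-0.0, 0.767, -0.641, 0.0]
wrist_force: [-0.7, 0.7, -1.1]
finger_gap: 21.0
```

```bash
python3 st.py
python3 - <<'E'
from wf import *
f=grab('side','side4');s=robot.read_state()['tcp_pos']
cv2.imwrite('pics/g4.png',cv2.resize(wire(f,s[0],s[1],s[2]-34,10.3,[450,-165,35],half=30,S=18,extra=[(433.9,-153.1,4,10.2,(0,160,0))]),(600,600)))
E
```

```text
8.6 [ 434.5 -153.6   54.9] psi -79.77 z [ 0. -0. -1.] [ 0.25  0.65  0.06  2.14 -0.11  0.35 -0.99] [-0.7  0.7 -1.1] 21.03191746381353
```

View pics/g4.png

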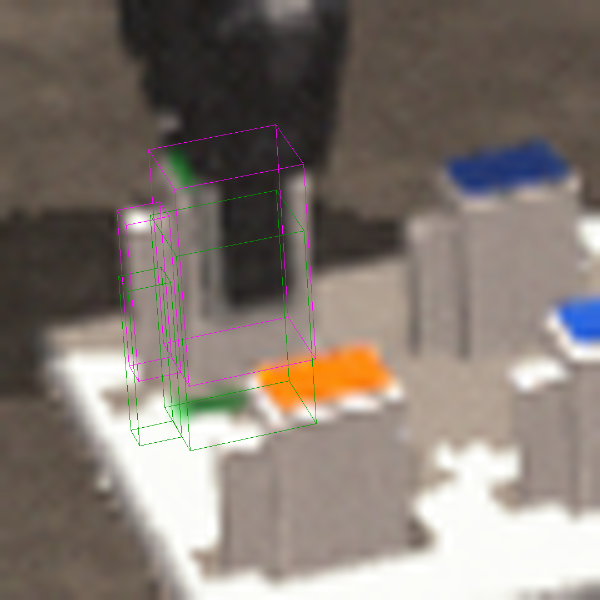

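Emit:
send_rows(
  moves=[
    {"travel": [0,0,-0.004],"delta_rot": [0,0,0],"jaw": 255},
    {"travel": [0,0,-0.008],"delta_rot": [0,0,0],"jaw": 255},
    {"travel": [0,0,-0.012],"delta_rot": [0,0,0],"jaw": 255},
    {"travel": [0,0,-0.0155],"delta_rot": [0,0,0],"jaw": 255},
    {"travel": [0,0,-0.0155],"delta_rot": [0,0,0],"jaw": 255},
  ],
)

```text
t: 9.28
tcp_pos: [434.1, -153.4, 38.8]
ee_rot: [0.0, 0.767, -0.641, -0.0]
wrist_force: [0.1, -0.9, -1.4]
finger_gap: 21.5
```

```bash
python3 st.py
```

```text
9.275 [ 434.1 -153.4   38.8] psi -79.77 z [-0.001  0.    -1.   ] [ 0.26  0.68  0.05  2.15 -0.11  0.31 -0.99] [ 0.1 -0.9 -1.4] 21.45646328089312
```

Emit:
send_rows(
  moves=[
    {"travel": [0,0,-0.001],"delta_rot": [0,0,0],"jaw": 255},
    {"travel": [0,0,-0.001],"delta_rot": [0,0,0],"jaw": 255},
  ],
)

```text
t: 9.52
tcp_pos: [434.4, -153.5, 38.2]
ee_rot: [-0.0, 0.767, -0.641, 0.0]
wrist_force: [-0.0, -0.6, -0.7]
finger_gap: 21.1
```

Emit:
send_rows(
  moves=[
    {"travel": [0,0,0],"delta_rot": [0,0,0],"jaw": 170},
    {"travel": [0,0,0],"delta_rot": [0,0,0],"jaw": 120},
    {"travel": [0,0,0],"delta_rot": [0,0,0],"jaw": 100},
    {"travel": [0,0,0],"delta_rot": [0,0,0],"jaw": 100},
    {"travel": [0,0,0],"delta_rot": [0,0,0],"jaw": 100},
  ],
)

```text
t: 10.15
tcp_pos: [434.3, -153.5, 38.2]
ee_rot: [-0.0, 0.767, -0.641, 0.0]
wrist_force: [0.5, -1.1, 1.0]
finger_gap: 52.0
```

Emit:
send_rows(
  moves=[
    {"travel": [0,0,0.01],"delta_rot": [0,0,0],"jaw": 100},
    {"travel": [0,0,0.03],"delta_rot": [0,0,0],"jaw": 100},
    {"travel": [0,0,0.06],"delta_rot": [0,0,0],"jaw": 100},
    {"travel": [0,0,0.09],"delta_rot": [0,0,0],"jaw": 100},
    {"travel": [0,0,0.1],"delta_rot": [0,0,0],"jaw": 100},
    {"travel": [0,0,0.1],"delta_rot": [0,0,0],"jaw": 100},
  ],
)

```text
t: 10.9
tcp_pos: [434.5, -153.5, 138.6]
ee_rot: [-0.0, 0.767, -0.641, 0.001]
wrist_force: [-0.1, 0.1, -0.5]
finger_gap: 52.0
```

```bash
python3 st.py
python3 - <<'E'
from wf import *
f=grab('side','side5')
print(fit(cloud(f,(434,-153),32,19),(434,-153),4,True))
cv2.imwrite('pics/g5.png',cv2.resize(wire(f,434.2,-153.3,4,10.2,[460,-185,25],half=32,S=18),(600,600)))
E
```

```text
10.9 [ 434.5 -153.5  138.6] psi -79.77 z [ 0.001 -0.    -1.   ] [ 0.22  0.49  0.1   2.08 -0.09  0.57 -1.01] [-0.1  0.1 -0.5] 51.95798800922973
(array([ 435.68, -154.34,   10.18,   -0.67]), np.float64(0.907), 282)
```

View pics/g5.png

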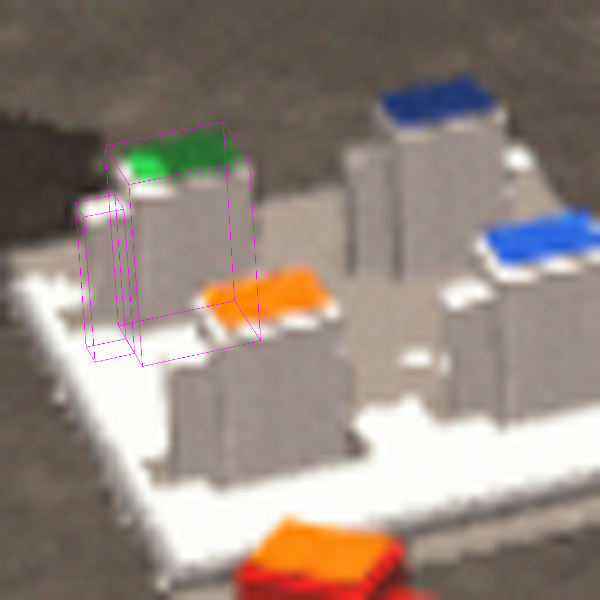

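Emit:
send_rows(
  moves=[
    {"travel": [0.004,-0.03,0],"delta_rot": [0,0,0],"jaw": 100},
    {"travel": [0.01,-0.06,0],"delta_rot": [0,0,0],"jaw": 100},
    {"travel": [0.0135,-0.0765,-0.01],"delta_rot": [0,0,0],"jaw": 100},
    {"travel": [0.0135,-0.0765,-0.03],"delta_rot": [0,0,0],"jaw": 100},
    {"travel": [0.0135,-0.0765,-0.04],"delta_rot": [0,0,0],"jaw": 100},
    {"travel": [0.0135,-0.0765,-0.04],"delta_rot": [0,0,0],"jaw": 100},
  ],
)

```text
t: 11.7
tcp_pos: [447.0, -228.9, 96.8]
ee_rot: [0.0, 0.768, -0.641, -0.002]
wrist_force: [-0.1, -0.6, 0.2]
finger_gap: 51.8
```

```bash
python3 st.py
python3 - <<'E'
from wf import *
f=grab('side','side6');s=robot.read_state()['tcp_pos']
print(fit(cloud(f,(448,-230),32,19,z1=58),(448,-230),4,True))
cv2.imwrite('pics/g6.png',cv2.resize(wire(f,s[0],s[1],4,10.2,[450,-220,45],half=32,S=18),(600,600)))
E
```

```text
11.7 [ 447.  -228.9   96.8] psi -79.72 z [-0.003  0.002 -1.   ] [ 0.38  0.61  0.08  2.   -0.09  0.53 -0.87] [-0.1 -0.6  0.2] 51.7706399931127
(array([ 447.1 , -229.74,   10.24,   -0.91]), np.float64(0.851), 321)
```

View pics/g6.png

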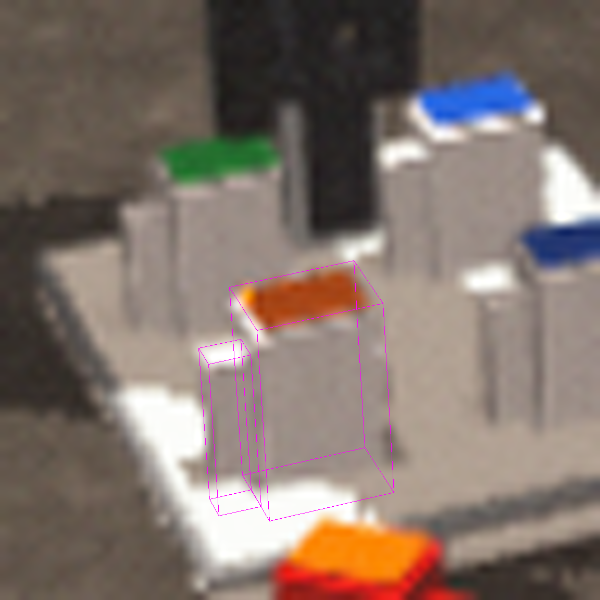

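Emit:
send_rows(
  moves=[
    {"travel": [0,-0.0007,-0.015],"delta_rot": [0,0,0],"jaw": 100},
    {"travel": [0,-0.0007,-0.03],"delta_rot": [0,0,0],"jaw": 100},
    {"travel": [0,-0.0007,-0.045],"delta_rot": [0,0,0],"jaw": 100},
    {"travel": [0,-0.0007,-0.0585],"delta_rot": [0,0,0],"jaw": 100},
    {"travel": [0,-0.0007,-0.0585],"delta_rot": [0,0,0],"jaw": 100},
  ],
)

```text
t: 12.38
tcp_pos: [447.0, -230.3, 38.3]
ee_rot: [0.0, 0.767, -0.641, -0.001]
wrist_force: [-0.1, -1.2, -0.1]
finger_gap: 52.1
```

Emit:
send_rows(
  moves=[
    {"travel": [0,0,0],"delta_rot": [0,0,0],"jaw": 160},
    {"travel": [0,0,0],"delta_rot": [0,0,0],"jaw": 255},
    {"travel": [0,0,0],"delta_rot": [0,0,0],"jaw": 255},
    {"travel": [0,0,0],"delta_rot": [0,0,0],"jaw": 255},
    {"travel": [0,0,0],"delta_rot": [0,0,0],"jaw": 255},
  ],
  squeeze=60,
)

```text
t: 13.0
tcp_pos: [448.3, -230.9, 40.2]
ee_rot: [-0.0, 0.767, -0.641, 0.001]
wrist_force: [-0.2, -0.1, 4.5]
finger_gap: 21.1
```

```bash
python3 st.py
```

```text
13.0 [ 448.3 -230.9   40.2] psi -79.78 z [ 0.001 -0.    -1.   ] [ 0.39  0.71  0.06  2.03 -0.1   0.4  -0.86] [-0.2 -0.1  4.5] 21.05211854665596
```

Emit:
send_rows(
  moves=[
    {"travel": [0,0,0.01],"delta_rot": [0,0,0],"jaw": 255},
    {"travel": [0,0,0.03],"delta_rot": [0,0,0],"jaw": 255},
    {"travel": [0,0,0.06],"delta_rot": [0,0,0],"jaw": 255},
    {"travel": [0,0,0.09],"delta_rot": [0,0,0],"jaw": 255},
    {"travel": [0,0,0.11],"delta_rot": [0,0,0],"jaw": 255},
    {"travel": [0,0,0.11],"delta_rot": [0,0,0],"jaw": 255},
    {"travel": [0,0,0.11],"delta_rot": [0,0,0],"jaw": 255},
  ],
)

```text
t: 13.88
tcp_pos: [447.1, -230.3, 148.9]
ee_rot: [0.0, 0.767, -0.641, -0.001]
wrist_force: [-0.4, 0.1, -0.4]
finger_gap: 20.9
```

```bash
python3 st.py
python3 - <<'E'
from wf import *
f=grab('side','side7');s=robot.read_state()['tcp_pos']
cv2.imwrite('pics/g7.png',cv2.resize(wire(f,s[0],s[1],s[2]-34,10.2,[450,-220,100],half=35,S=18),(600,600)))
E
```

```text
13.875 [ 447.1 -230.3  148.9] psi -79.78 z [-0.002  0.001 -1.   ] [ 0.37  0.52  0.09  1.96 -0.08  0.66 -0.88] [-0.4  0.1 -0.4] 20.90192114876343
```

View pics/g7.png

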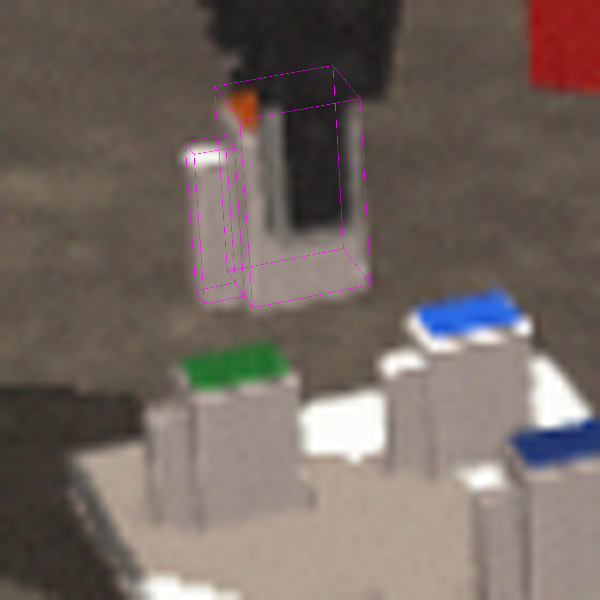

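Run:
```python
from lens import *
from scipy.spatial.transform import Rotation as Ro
A=ax(17);B=Ro.from_euler('z',10.22,degrees=True).as_matrix()
print(Ro.from_matrix(A@B.T).as_rotvec(degrees=True))
print(np.array([696,28.5,235])-100*A[:,0]+A@np.array([-15,0,4])-[447.1,-230.3,148.9])
```

```text
[  4.70895952 -19.44965223   6.71098429]
[144.24895797 226.8049656   50.526454  ]
```

Emit:
send_rows(
  moves=[
    {"travel": [0.012,0.02,0.015],"delta_rot": [0,0,0],"jaw": 255},
    {"travel": [0.027,0.048,0.03],"delta_rot": [0.6,-2.4,0.8],"jaw": 255},
    {"travel": [0.043,0.079,0.045],"delta_rot": [1.2,-4.9,1.7],"jaw": 255},
    {"travel": [0.06,0.11,0.045],"delta_rot": [1.8,-7.3,2.5],"jaw": 255},
    {"travel": [0.076,0.141,0.045],"delta_rot": [2.4,-9.7,3.4],"jaw": 255},
    {"travel": [0.092,0.172,0.043],"delta_rot": [3,-12.2,4.2],"jaw": 255},
    {"travel": [0.106,0.199,0.041],"delta_rot": [3.8,-15.8,5.5],"jaw": 255},
    {"travel": [0.117,0.219,0.04],"delta_rot": [4.7,-19.4,6.7],"jaw": 255},
  ],
)

```text
t: 14.92
tcp_pos: [564.8, -8.3, 189.6]
ee_rot: [-0.141, 0.793, -0.584, 0.103]
wrist_force: [0.3, -0.0, -1.7]
finger_gap: 21.0
```

Emit:
send_rows(
  moves=[
    {"travel": [0,0,0],"delta_rot": [0,0,0],"jaw": 255},
    {"travel": [0,0,0],"delta_rot": [0,0,0],"jaw": 255},
  ],
)

```text
t: 15.18
tcp_pos: [564.6, -12.2, 189.7]
ee_rot: [-0.139, 0.792, -0.586, 0.103]
wrist_force: [-0.3, -0.4, -0.6]
finger_gap: 20.9
```

```bash
python3 st.py
python3 - <<'E'
from lens import *
from scipy.spatial.transform import Rotation as Ro
s=robot.read_state();q=s['ee_rot'];T=Ro.from_quat(np.r_[q[1:],q[0]]).as_matrix()
H=np.c_[-T[:,1],-T[:,0],-T[:,2]]; 
print(H.round(3));A=ax(17);print(A.round(3));print('rot left',Ro.from_matrix(A@H.T).as_rotvec(degrees=True))
print('pos left',np.array([696,28.5,235])-100*A[:,0]+A@np.array([-15,0,4])-s['tcp_pos'])
for n in('side','top'):
    f=grab(n,n+'8');u,v=proj(f,[640,10,210]).astype(int)
    cv2.imwrite('pics/%s8c.png'%n,cv2.resize(f['color'][max(0,v-50):v+50,u-50:u+50],(600,600),interpolation=cv2.INTER_CUBIC))
E
```

```text
15.175 [564.6 -12.2 189.7] psi -73.05 z [ 0.326  0.099 -0.94 ] [ 0.1   0.45 -0.08  2.01 -0.22  0.36 -1.05] [-0.3 -0.4 -0.6] 20.948377862734752
[[ 0.899 -0.292 -0.326]
 [ 0.274  0.957 -0.099]
 [ 0.34  -0.     0.94 ]]
[[ 0.899 -0.292 -0.327]
 [ 0.275  0.956 -0.1  ]
 [ 0.342  0.     0.94 ]]
rot left [ 0.03461781 -0.09043765  0.04917287]
pos left [26.79191251  8.73397704  9.7427221 ]
```

View pics/side8c.png

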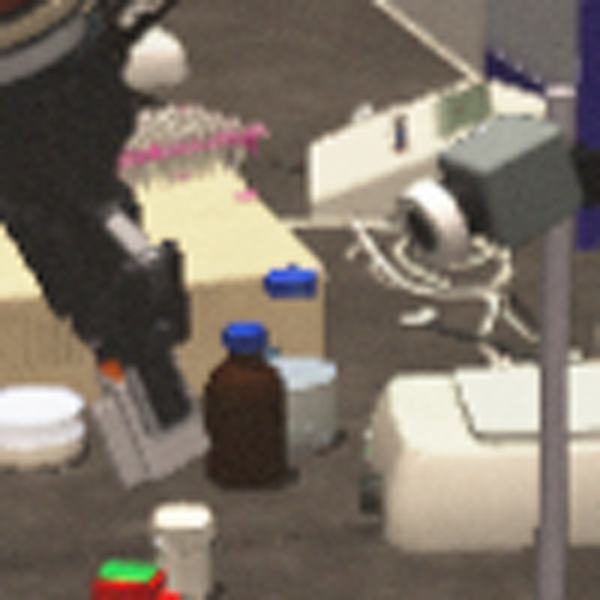

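Emit:
send_rows(
  moves=[
    {"travel": [0.009,0.003,0.0033],"delta_rot": [0,0,0],"jaw": 255},
    {"travel": [0.018,0.006,0.0066],"delta_rot": [0,0,0],"jaw": 255},
    {"travel": [0.0268,0.0087,0.0097],"delta_rot": [0,0,0],"jaw": 255},
    {"travel": [0.0268,0.0087,0.0097],"delta_rot": [0,0,0],"jaw": 255},
    {"travel": [0.0268,0.0087,0.0097],"delta_rot": [0,0,0],"jaw": 255},
  ],
)

```text
t: 15.9
tcp_pos: [591.3, -2.9, 199.1]
ee_rot: [-0.139, 0.792, -0.586, 0.103]
wrist_force: [-0.5, -1.0, -0.4]
finger_gap: 21.4
```

```bash
python3 st.py
python3 - <<'E'
from lens import *
from scipy.spatial.transform import Rotation as Ro
s=robot.read_state();q=s['ee_rot'];T=Ro.from_quat(np.r_[q[1:],q[0]]).as_matrix()
H=np.c_[-T[:,1],-T[:,0],-T[:,2]];A=ax(17);L=np.array([696,28.5,235]);F=L-100*A[:,0]
win=s['tcp_pos']+H@np.array([15,0,-4]);print('win err',win-F, F)
for n in('side','top'):
    f=grab(n,n+'9');h=48;u,v=proj(f,[640,10,210]).astype(int)
    x0,y0=u-h,max(0,v-h);S=600/(2*h)
    im=cv2.resize(f['color'][y0:y0+2*h,x0:x0+2*h],(600,600),interpolation=cv2.INTER_CUBIC)
    pr=lambda p:tuple(int(a) for a in (proj(f,p)-[x0,y0]+.5)*S)
    for lo,hi in(([-15,-11,0],[15,11,50]),([-25,-4,0],[-15,4,40])):
        for i in range(8):
            for k in range(3):
                j=i^(1<<k)
                if j>i:
                    c=[F+A@(np.array([(lo,hi)[t>>m&1][m] for m in range(3)])-[15,0,30]) for t in(i,j)]
                    cv2.line(im,pr(c[0]),pr(c[1]),(255,0,255),1)
    cv2.line(im,pr(L),pr(F),(0,0,255),1)
    cv2.polylines(im,[np.array([pr(L+A@np.array([0,19*np.cos(t),19*np.sin(t)])) for t in np.linspace(0,6.28,40)])],True,(0,0,255),1)
    cv2.imwrite('pics/%s9c.png'%n,im)
# green check
f=load('side9');print('green',fit(cloud(f,(434,-153),32,19),(434,-153),4,True))
E
```

```text
15.9 [591.3  -2.9 199.1] psi -73.0 z [ 0.325  0.1   -0.94 ] [ 0.05  0.47 -0.05  1.94 -0.21  0.41 -1.08] [-0.5 -1.  -0.4] 21.36398993709144
win err [-0.06457003  0.54746289 -0.36774373] [606.13674776   1.02604665 200.79798567]
green (array([ 435.93, -154.9 ,   10.19,   -1.  ]), np.float64(1.033), 294)
```

View pics/side9c.png

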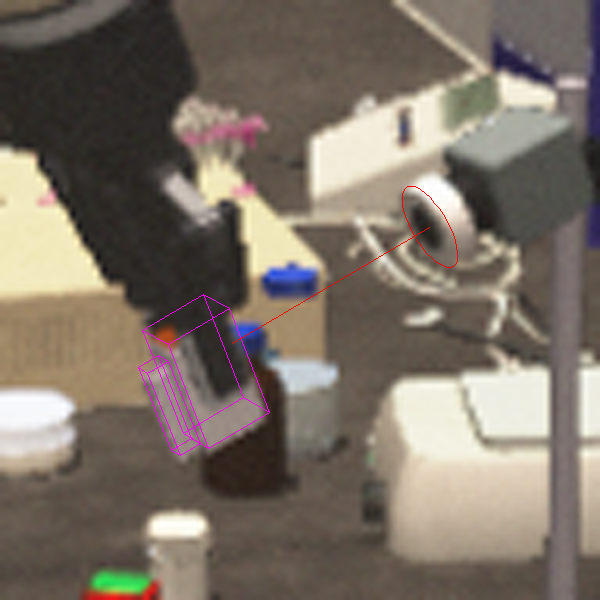

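View pics/top9c.png

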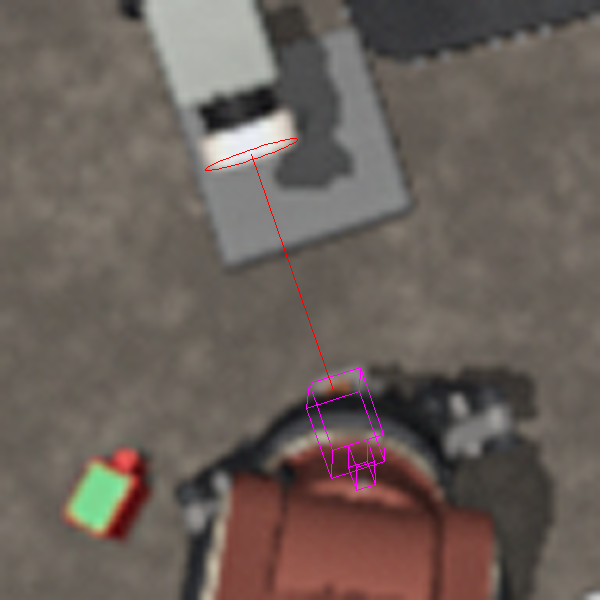

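Emit:
send_rows(
  moves=[
    {"travel": [0,0,0],"delta_rot": [0,0,0],"jaw": 255},
    {"travel": [0,0,0],"delta_rot": [0,0,0],"jaw": 255},
    {"travel": [0,0,0],"delta_rot": [0,0,0],"jaw": 255},
  ],
)

```text
t: 16.38
tcp_pos: [591.6, -3.1, 199.4]
ee_rot: [-0.139, 0.792, -0.586, 0.103]
wrist_force: [0.2, 0.2, -1.0]
finger_gap: 21.0
```

```bash
python3 st.py; python3 -c "
from rig import robot
print(robot.read_state()['dq'].round(4));print(robot.hand_in())"
```

```text
16.375 [591.6  -3.1 199.4] psi -73.02 z [ 0.326  0.1   -0.94 ] [ 0.05  0.47 -0.05  1.94 -0.21  0.41 -1.08] [ 0.2  0.2 -1. ] 21.03810142752559
[-0.0002  0.     -0.0009  0.0016 -0.0033  0.0007  0.0005]
the job is handed in; nothing more can be done
None
```

I put the green-topped holder back in the empty pocket with its rib in the notch and let go of it. The orange-topped holder is now held in front of the inspection camera. I handed the job in at about 16.4 s; no verdict is reported.

**Green holder, last checks:**
- **Position:** the side camera puts it about 3 mm from the pocket centre; the limit is 7 mm.
- **Height and turn:** it sits at the same height as the other holders and matches the tray's 10° turn.

**Orange holder, last checks:**
- **Position:** the arm reading put the window within about 1 mm of the focus point I measured. The outline I drew for the intended pose matched the side picture. In the top picture the arm hid the holder.
- **Angle:** the holder was within about 0.1° of the angle I measured for the camera.
- **Steadiness:** the joints were nearly still, and the fingers were closed on the holder at about 21 mm.

**Where checks disagreed or rest on estimates:**
- **Green holder's starting turn:** it measured about 188°, outside the stated 45–150°. It was the only metal-bodied green one outside the tray, so I used it.
- **Focus point:** it comes from fitting the lens ring in the pictures, good to about 2 mm and 2° of turn.
- **Camera calibration:** the two cameras differ by 1–3 mm on the holders' positions.

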